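# Set the code on the washing-pod locker

## Task

Set the three code wheels of the washing-pod locker on the counter to 2 - 4 - 3, read from the robot's left to its right: roll each wheel by its thumb fins until the face with that many dots is centred on top, in line with the black bars on either side of the wheel. Then let go and leave the wheels standing there.

Things in the scene. Friction and masses are not known exactly. Their poses are not given: they have to be found in the camera images.
- locker: fixed white box 190 (x) by 230 (y) by 75 mm high; origin at the centre of its underside, on the counter; x points away from the robot, y to its left (box yaw up to 0.3 rad). Three like white wheels in its top turn about axles along y, centres 60 mm up at y = +62, 0, -62 mm, x = 0. Rim radius 42 mm, 30 mm wide, 32 mm clear between. Each turns with about 2 N on a fin and stays where left
- wheel_left (a joint): left wheel (+y); wanted: 2 dots. Value q in rad, growing as the wheel's top rolls away from the robot; stops at -1.48, +1.48. All wheels: 1 dot is on top at q = -1.178, 2 at -0.393, 3 at +0.393, 4 at +1.178. Between the numbers, three grey thumb fins as wide as the wheel, 8 mm thick, 20 mm high (tips 62 mm from the axle), lean q - 0.785, q, q + 0.785 from straight up towards +x
- wheel_middle (a joint): middle wheel (y = 0), same form and scale as the left one; wanted: 4 dots on top, q = +1.178 rad. Its top rim is 102 mm above the counter; a fin pointing straight up reaches 122 mm. Number k lies (2.5 - k) x 0.785 + q rad from the top towards +x, so rolling away from the robot counts up
- wheel_right (a joint): right wheel (-y), same form and scale as the left one; wanted: 3 dots on top, q = +0.393 rad. On all wheels a number is on top when the fins beside it lean 0.393 rad to either side of straight up; numbers 1 and 4 have a fin on one side only

How it is judged:
By the outcome, as a careful person would: the job done as asked, in the order asked, and still so for the second after the job is handed in, with the robot touching nothing.
It also fails if it takes over 38 s, if anything falls off the work surface, if the arm or the gripper's body presses on something with over 40 N, if the wrist force passes 120 N, or if a joint passes its speed limit or range.

## Robot

A 6-joint arm with a two-finger parallel gripper is mounted at the origin on the work surface. World frame = base frame: x ahead of the robot, y to its left, z up, the work surface at z = 0. Lengths are in m, angles in rad, forces in N, time in s.
With the tool pointing down it reaches from about 0.225 to 0.875 m from the base axis. Payload 3.4 kg.
Tool frame: the origin (TCP) lies on the centre line of the jaws, within the pads' length; the fingertips stand 14 mm ahead of it and the grasp point (between the pads) lies 5 mm behind it; z points along the fingers, y is the line along which they close (so a half turn about z gives the same grasp; the last joint's range is limited). The gripper opens to 85 mm and grips with 20 to 120 N. Pads are 22 mm wide; open, the fingers measure 114 mm over their backs; the gripper's body (76 mm by 85 mm) begins 54 mm behind the grasp point. The pads swing forward as they close: fully open they stand 13 mm farther back than shut.
Start: joints at [-1.278, 0.276, 1.505, -0, 1.361, -0.121], TCP at [0.231, -0.527, 0.245] pointing down, gripper open.
Joint ranges: [-2.89, 2.89], [-0.75, 2.08], [0.22, 2.7], [-1.18, 4.32], [0.11, 2.71], [-2.7, 2.7]. Speed limits (rad/s): [2.57, 2.57, 3.14, 3.14, 3.14, 3.14].

## Interface

Orientations are given as a unit quaternion [w, x, y, z].
In Python, from rig import manip, eyes gives the robot as it stands.
- The arm moves only by the shell command python3 -m creep 'ROWS' [FORCE]. ROWS is JSON, a list of rows, each a list of 5 numbers: the opening, from 0 (shut) to 1 (fully open), then the shift along the tool's x, y, z normalised to -1 to 1, where 1 is 0.5 m, then the turn about the tool's z normalised to -1 to 1, where 1 is 360 degrees. In form: [[fingers, dx, dy, dz, spin], ...]. A call has 1 to 10 rows; each row is the pose to reach, as a shift and turn from the pose commanded when the call began, along the tool's axes at that moment, turning the shorter way round; what a row does not reach only later rows make up. A row lasts 1/10 s, in which the tool goes at most 50 mm and 8.59 degrees, less where a joint would pass 70% of its speed; a pose out of reach is approached as far as the arm can. A call with a number of a shift or a turn outside -1 to 1 is refused whole. A call with a gripper value outside its range is refused whole. The fingers move at their own pace and stop on an object; FORCE is the grip in N (left out, the last holds). Time passes only in rows, so rows that repeat a pose let the fingers close. It gives the time, the measured TCP pose, the force, the opening and the grip force at its end, in the units of the state.
- manip.get_state(): the state, without advancing time (a new reading comes with each control period).
- eyes.get_image(name): name is "scene" or "top" or "wrist"; returns a dict with "frame" (420x560x3 uint8, red, green, blue), "fx", "fy", "cx", "cy" (pixels), "k1" (the pictures are not rectified: a ray, as slopes to the right and down, at radius r is drawn at 1 + k1 r^2 times it, then the intrinsics apply), "R" (3x3) and "t" (3): a world point X has camera coordinates R X + t. Camera axes: x right, y down, z forward; pixel columns grow to the right and rows downward; lengths in m; the calibration is good to about 2 mm. A picture is of the moment at which its call begins. There is no depth.
- manip.sign_off(): hands the job in; it is judged then, once.
Trained networks look in the newest picture that a camera, given by its name, has taken for a name from the list of things; names that differ only in an ending like _2 or _b are one class to them, and where a whole thing is asked for, a point or a joint stands for the part that bears it (a point fixed in the world has none). Each returns a list of dicts, best first, with "confidence" (0 to 1); they miss things now and then, are a little off and sometimes report something else, mostly with a low value. They report only what shows in the picture. A call takes as long as a camera call.
- eyes.regions_of(camera, label): "mask" (420x560 bool, what is visible of it) and "bbox" ([left, top, right, bottom] in pixels, round what is visible of it).
- eyes.place_of(camera, label): "centre" ([column, row] in pixels: a listed point, or the origin of a listed thing).
The state is a dict: "clock": time; "qpos": joint angles; "qd": joint speeds; "effort": joint torques, N m; "position": TCP position; "ee_rot": TCP orientation; "contact_force": force on the tool from outside, world axes, zero at the start; "moment": the same for the moment, N m; "width": finger opening in m; "gripper_force": force on a finger pad.
Only numpy, scipy, OpenCV 4.12 (cv2) and the standard library are available. Lean on these libraries where they do the work, as an engineer would, in place of code of your own. Each camera call takes 0.05 s, during which the arm holds its last target. There are 200 camera calls.

## Working session

There is one attempt and no reset: what is moved stays moved. The work goes in short steps, Python scripts to look and compute and a shell command to move; the robot and the scene stay as the last step left them, time stands still between calls to the robot, and variables do not carry over. Pictures are saved under pics/ and viewed, at most 10 in all, crops included, and the job is handed in when it is done.

```bash
ls; mkdir -p pics; cat > h.py <<'E'
import numpy as np,cv2
from rig import manip,eyes
def proj(im,X):
    P=np.atleast_2d(X)@np.array(im["R"]).T+np.array(im["t"]);s=P[:,:2]/P[:,2:];s=s*(1+im["k1"]*(s**2).sum(1,keepdims=True))
    return s*[im["fx"],im["fy"]]+[im["cx"],im["cy"]]
def ray(im,uv):
    d=(np.array(uv)-[im["cx"],im["cy"]])/[im["fx"],im["fy"]];s=d.copy()
    for _ in range(20): s=d/(1+im["k1"]*(s@s))
    R=np.array(im["R"]);return -R.T@np.array(im["t"]),R.T@np.array([*s,1.])
def atz(im,uv,z):
    o,d=ray(im,uv);return o+d*(z-o[2])/d[2]
E
python3 - <<'E'
from h import *
print(manip.get_state())
ims=[]
for c in["top","scene"]:
    im=eyes.get_image(c);ims.append(im);cv2.imwrite(f"pics/{c}0.png",im["frame"][:,:,::-1])
    print(c,-np.array(im["R"]).T@im["t"],im["fx"])
    for l in["locker","wheel_left","wheel_middle"]:
        print(l,[(np.round(r["centre"],1),round(r["confidence"],2),atz(im,r["centre"],0 if l=="locker" else .06).round(3)) for r in eyes.place_of(c,l)][:4])
        print([(r["bbox"],round(r["confidence"],2)) for r in eyes.regions_of(c,l)][:4])
E
```

```text
pics
{'clock': 0.0, 'qpos': array([-1.27797194e+00,  2.76576573e-01,  1.50616401e+00,  1.21395912e-05,
        1.36073976e+00, -1.21002500e-01]), 'qd': array([-2.36812467e-03, -6.68353503e-04, -3.25477403e-07,  6.53930907e-04,
        7.30683769e-04, -1.37754208e-03]), 'effort': array([-9.38915800e-04, -4.16780627e+01, -2.45811760e+01, -3.38997506e-04,
        1.12666312e-02, -1.31355287e-05]), 'position': array([ 0.23105914, -0.52594973,  0.24443792]), 'ee_rot': array([-9.40871277e-04,  9.78669503e-01,  2.05438829e-01, -7.50734423e-05]), 'contact_force': array([-0.85294515,  0.26719389, -0.11502336]), 'moment': array([0.01408257, 0.010936  , 0.06917023]), 'gripper_force': 0.0, 'width': 0.0852747289846621}
top [0.49918481 0.04266084 0.77359388] 457.7537883758597
locker [(array([324.7, 199.3]), 0.74, array([ 0.581, -0.035,  0.   ]))]
[([244.5, 120.2, 417.8, 273.1], 0.85)]Traceback (most recent call last):
  File "<stdin>", line 8, in <module>
ValueError: it knows: locker
```

```bash
python3 - <<'E'
from h import *
im=eyes.get_image("scene")
print(-np.array(im["R"]).T@im["t"])
for r in eyes.place_of("scene","locker"): print(r["centre"],r["confidence"],atz(im,r["centre"],0))
t=cv2.imread("pics/top0.png")[110:290,230:430]
a=cv2.resize(t,None,fx=3,fy=3,interpolation=cv2.INTER_CUBIC);cv2.imwrite("pics/topc.png",a);cv2.imwrite("pics/scene0.png",im["frame"][:,:,::-1])
E
```

```text
[ 0.87970457 -0.32873489  0.50092287]
[257.8, 300.6] 0.94 [ 0.58562882 -0.04050176  0.        ]
```

View pics/topc.png

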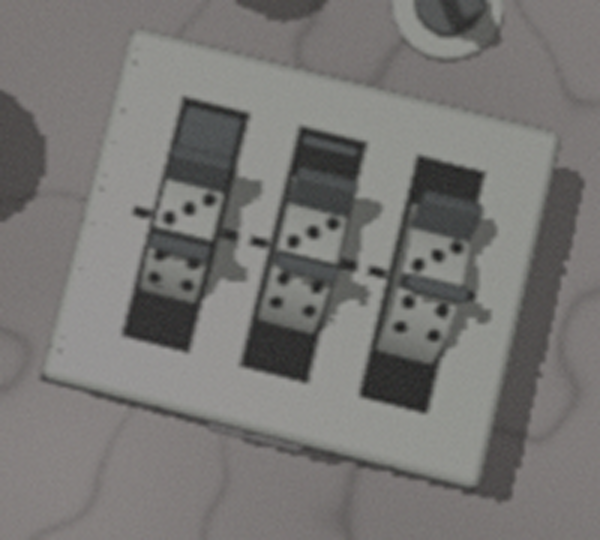

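View pics/scene0.png

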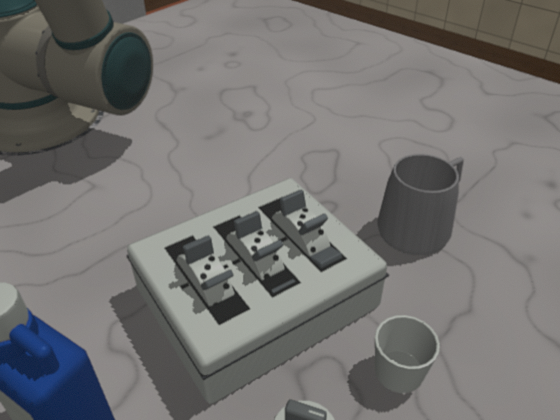

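The top view (crop scale 3, offset 230,110) shows all the wheels with 3 and 4 dots visible. The middle dots of the 3s are at crop (189,207), (313,232) and (438,256). The scene view agrees. Next I fit the box pose and the wheel angles.

```bash
cat >> h.py <<'E'
def l2w(p,L):
    c,s=np.cos(p[2]),np.sin(p[2]);L=np.atleast_2d(L);return np.c_[p[0]+c*L[:,0]-s*L[:,1],p[1]+s*L[:,0]+c*L[:,1],L[:,2]]
def wheelang(im,p,uv):
    # intersect ray with rim cylinder (r .042) -> (angle from top towards +x, local y)
    o,d=ray(im,uv);c,s=np.cos(p[2]),np.sin(p[2]);M=np.array([[c,s,0],[-s,c,0],[0,0,1]])
    o=M@(o-[p[0],p[1],.06]);d=M@d
    a=d[0]**2+d[2]**2;b=o[0]*d[0]+o[2]*d[2];k=o[0]**2+o[2]**2-.042**2
    t=(-b-np.sqrt(max(b*b-a*k,0)))/a;q=o+t*d;return np.arctan2(q[0],q[2]),q[1]
E
python3 - <<'E'
from h import *
from scipy.optimize import least_squares
im=eyes.get_image("top");sc=eyes.get_image("scene")
cv=lambda a:np.array(a)/3.+[230,110]-.33
C=cv([(135,30),(555,133),(478,488),(42,377)])
L=np.array([[.095,.115,.075],[.095,-.115,.075],[-.095,-.115,.075],[-.095,.115,.075]])
S=np.array([[128,250],[208,358],[385,266],[292,180.]])  # scene: order?
Ls=np.array([[-.095,-.115,.075],[.095,-.115,.075],[.095,.115,.075],[-.095,.115,.075]])
f1=lambda p:(proj(im,l2w(p,L))-C).ravel(); f2=lambda p:(proj(sc,l2w(p,Ls))-S).ravel()
for n,f in[("top",f1),("scene",f2),("both",lambda p:np.r_[f1(p),f2(p)])]:
    r=least_squares(f,[.58,-.035,-.2]);print(n,r.x.round(4),r.fun.round(1))
p=r.x;pt=least_squares(f1,[.58,-.035,-.2]).x
for n,uv in zip("LMR",[(189,207),(313,232),(438,256)]):
    for q in(p,pt):
        a,y=wheelang(im,q,cv(uv));print(n,"q=",round(a+.393,3),"y",round(y,4))
for n,uv in zip("LMR",[(173,274),(297,295),(420,320)]):
    a,y=wheelang(im,p,cv(uv));print(n,"q from 4:",round(a+1.178,3),"y",round(y,4))
np.save("p.npy",p)
E
```

```text
top [ 0.5802 -0.0363 -0.2496] [-2.  -1.9  2.9 -0.9  0.7  1.5 -1.6  1.1]
scene [ 0.5815 -0.0357 -0.2458] [-2.7 -5.8 -3.   7.8  6.7 -4.7 -0.6 -5.6]
both [ 0.5811 -0.0358 -0.2471] [-2.5 -2.3  2.5 -1.6  0.6  0.7 -1.8  0.7 -3.  -6.1 -3.7  7.5  6.2 -4.7
 -0.8 -5.7]
L q= 0.519 y 0.0608
L q= 0.532 y 0.0615
M q= 0.584 y -0.0014
M q= 0.602 y -0.0008
R q= 0.665 y -0.0638
R q= 0.687 y -0.0631
L q from 4: 0.454 y 0.0606
M q from 4: 0.584 y -0.0016
R q from 4: 0.652 y -0.0631
```

```bash
cat >> h.py <<'E'
from scipy.spatial.transform import Rotation as Ro
def goal(lx,ly,ztip):
    p=np.load("p.npy");s=manip.get_state();q=np.array(s["ee_rot"]);R=Ro.from_quat(np.r_[q[1:],q[0]]).as_matrix()
    X=l2w(p,[lx,ly,ztip+.014])[0]-s["position"];yaw=np.arctan2(R[1,0],R[0,0])
    d=R.T@X/.5;print("goal",lx,ly,ztip,"row dx dy dz spin",d.round(4),round(((yaw-p[2]+np.pi)%(2*np.pi)-np.pi)/(2*np.pi),4))
def where():
    p=np.load("p.npy");s=manip.get_state();d=s["position"][:2]-p[:2];c,n=np.cos(p[2]),np.sin(p[2])
    print("local",(c*d[0]+n*d[1]).round(4),(-n*d[0]+c*d[1]).round(4),"tip z",(s["position"][2]-.014).round(4),"F",s["contact_force"].round(1),"t",s["clock"])
E
python3 -c "
from h import *
where();goal(-.1,0,.24);goal(.047,.062,.22)"
```

```text
local -0.2193 -0.5612 tip z 0.2311 F [ 0.2 -0.1  0.2] t 0.35
goal -0.1 0 0.24 row dx dy dz spin [ 0.8773 -0.7396 -0.0174] 0.1052
goal 0.047 0.062 0.22 row dx dy dz spin [ 1.1855 -0.657   0.0225] 0.1052
```

Go above the near side of the locker with the fingers shut, then look with the wrist camera.

```bash
python3 -m creep '[[0,0.88,-0.74,-0.02,0.105],[0,0.88,-0.74,-0.02,0.105],[0,0.88,-0.74,-0.02,0.105],[0,0.88,-0.74,-0.02,0.105],[0,0.88,-0.74,-0.02,0.105],[0,0.88,-0.74,-0.02,0.105],[0,0.88,-0.74,-0.02,0.105],[0,0.88,-0.74,-0.02,0.105],[0,0.88,-0.74,-0.02,0.105],[0,0.88,-0.74,-0.02,0.105]]' 40 ; python3 -m creep '[[0,0,0,0,0],[0,0,0,0,0]]'; python3 -c "
from h import *
where();goal(-.1,0,.24);goal(.047,.062,.22)
im=eyes.get_image('wrist');cv2.imwrite('pics/w1.png',im['frame'][:,:,::-1])"
```

```text
clock: 1.35
position: [0.45, -0.0818, 0.2543]
ee_rot: [0.0, 0.992, -0.123, 0.001]
contact_force: [0.4, -1.2, -0.3]
width: 0.0
gripper_force: 0.0
clock: 1.55
position: [0.4496, -0.0828, 0.2539]
ee_rot: [0.0, 0.993, -0.121, -0.0]
contact_force: [0.7, -0.3, -0.9]
width: 0.0001
gripper_force: 0.0
local -0.116 -0.0777 tip z 0.2399 F [ 0.7 -0.3 -0.9] t 1.55
goal -0.1 0 0.24 row dx dy dz spin [ 0.0328 -0.1552 -0.0004] 0.0008
goal 0.047 0.062 0.22 row dx dy dz spin [ 0.3274 -0.2778  0.0395] 0.0008
```

View pics/w1.png

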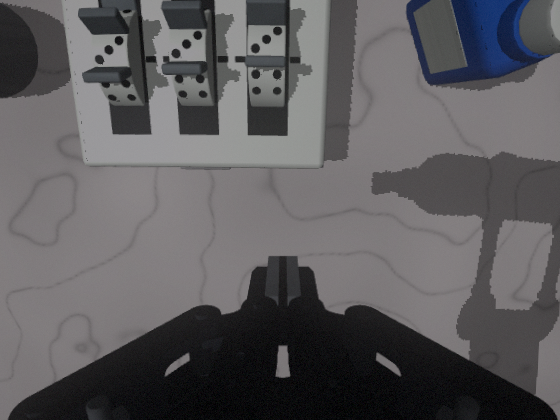

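The wrist view shows the three wheels from above: the near box corners at (84,165) and (323,166), and the bars on row ~59 at columns 151, 222 and 294. The shut fingertips are at about (283,257). I check the pose, the angles and the tip against it.

```bash
python3 - <<'E'
from h import *
im=eyes.get_image("wrist");p=np.load("p.npy");c,s=np.cos(p[2]),np.sin(p[2]);M=np.array([[c,s],[-s,c]])
for n,uv in[("nl corner",(84,165)),("nr",(323,166)),("bar",(151,59)),("bar",(222,59)),("bar",(294,59.5))]:
    print(n,(M@(atz(im,uv,.075)[:2]-p[:2])).round(4))
for n,uv in zip("LMR",[(109.5,49.5),(186.5,43.5),(265,40)]):
    a,y=wheelang(im,p,uv);print(n,"q from 3",round(a+.393,3),round(y,4))
for n,uv in zip("LMR",[(122,92),(192,87),(267,82)]):
    a,y=wheelang(im,p,uv);print(n,"q from 4",round(a+1.178,3),round(y,4))
st=manip.get_state();q=st["ee_rot"];R=Ro.from_quat(np.r_[q[1:],q[0]]).as_matrix()
for z in(0,.014,.027): print("tip",z,proj(im,np.array([st["position"]+R@[x,0,z] for x in(-.011,0,.011)])).round(1).tolist())
E
```

```text
nl corner [-0.0924  0.1086]
nr [-0.0935 -0.1163]
bar [-0.0007  0.0345]
bar [-0.0013 -0.0268]
bar [-0.0018 -0.0883]
L q from 3 0.478 0.0571
M q from 3 0.558 -0.0041
R q from 3 0.611 -0.0649
L q from 4 0.445 0.0558
M q from 4 0.542 -0.0043
R q from 4 0.643 -0.066
tip 0 [[284.4, 310.9], [284.5, 289.3], [284.6, 266.6]]
tip 0.014 [[284.2, 294.0], [284.3, 273.8], [284.4, 252.7]]
tip 0.027 [[284.1, 280.6], [284.2, 261.6], [284.3, 241.8]]
```

```bash
python3 - <<'E'
from h import *
p=np.load("p.npy");p[:2]=l2w(p,[-.001,-.002,0])[0][:2];np.save("p.npy",p)
where();goal(.047,.062,.15);goal(.047,.062,.11)
E
```

```text
local -0.1151 -0.0775 tip z 0.2398 F [-1.1  0.3 -0.6] t 1.65
goal 0.047 0.062 0.15 row dx dy dz spin [ 0.3245 -0.279   0.1793] 0.0001
goal 0.047 0.062 0.11 row dx dy dz spin [ 0.3246 -0.279   0.2593] 0.0001
```

```bash
python3 -m creep '[[0,0.325,-0.28,0.04,0],[0,0.325,-0.28,0.04,0],[0,0.325,-0.28,0.04,0],[0,0.325,-0.28,0.04,0],[0,0.325,-0.28,0.04,0],[0,0.325,-0.28,0.14,0],[0,0.325,-0.28,0.2,0],[0,0.325,-0.28,0.23,0],[0,0.325,-0.28,0.26,0],[0,0.325,-0.28,0.26,0]]'; python3 -c "
from h import *
where();goal(-.0035,.062,.11)"
```

```text
clock: 2.65
position: [0.6393, 0.0098, 0.1212]
ee_rot: [0.0, 0.992, -0.124, -0.003]
contact_force: [0.5, 0.8, -0.5]
width: -0.0002
gripper_force: 0.0
local 0.0463 0.0605 tip z 0.1072 F [ 0.5  0.8 -0.5] t 2.65
goal -0.0035 0.062 0.11 row dx dy dz spin [-0.0996 -0.0027 -0.005 ] -0.0004
```

```bash
python3 -m creep '[[0,-0.02,0,-0.004,0],[0,-0.04,0,-0.004,0],[0,-0.06,0,-0.004,0],[0,-0.08,0,-0.004,0],[0,-0.095,0,-0.004,0],[0,-0.1,0,-0.004,0],[0,-0.1,0,-0.004,0]]'; python3 - <<'E'
from h import *
where();im=eyes.get_image('wrist');cv2.imwrite('pics/w2.png',im['frame'][:,:,::-1])
E
```

```text
clock: 3.35
position: [0.5912, 0.0252, 0.1256]
ee_rot: [-0.0, 0.992, -0.122, -0.001]
contact_force: [0.7, 0.3, 0.2]
width: -0.0001
gripper_force: 0.0
local -0.0041 0.0637 tip z 0.1116 F [0.7 0.3 0.2] t 3.35
```

View pics/w2.png

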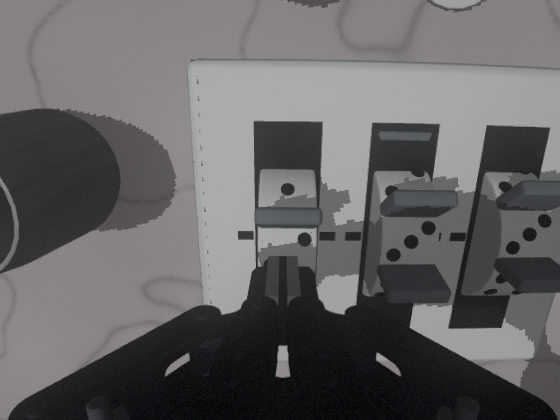

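The left wheel has rolled: the 1 is now visible at (288,189) and the 2 is under the finger. Next I lift and back off to a viewing pose.

```bash
python3 -m creep '[[0,0.004,0,-0.02,0],[0,0.004,0,-0.1,0],[0,-0.1,0.04,-0.18,0],[0,-0.2,0.12,-0.26,0],[0,-0.22,0.12,-0.26,0],[0,-0.22,0.12,-0.26,0],[0,-0.22,0.12,-0.26,0]]'; python3 - <<'E'
from h import *
where();im=eyes.get_image('wrist');cv2.imwrite('pics/w3.png',cv2.resize(im['frame'][0:210,40:440,::-1],None,fx=2,fy=2,interpolation=cv2.INTER_CUBIC))
E
```

```text
clock: 4.1
position: [0.4714, -0.0069, 0.2574]
ee_rot: [-0.0, 0.992, -0.123, 0.002]
contact_force: [1.1, -0.1, -1.1]
width: -0.0
gripper_force: 0.0
local -0.1124 0.0033 tip z 0.2434 F [ 1.1 -0.1 -1.1] t 4.1
```

View pics/w3.png

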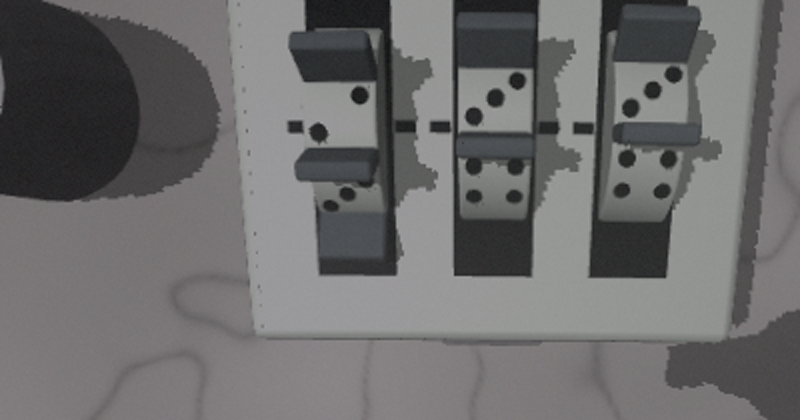

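The 2 is near the bars, with dots at crop (360,95) and (318,132) and bars on row 127. I measure the angles.

```bash
python3 - <<'E'
from h import *
im=eyes.get_image("wrist");p=np.load("p.npy");c,s=np.cos(p[2]),np.sin(p[2]);M=np.array([[c,s],[-s,c]])
cv=lambda a:np.array(a)/2.+[39.75,-.25]
for uv in[(295,126.5),(405,126.5),(440,127),(548,127.5),(583,128)]: print("bar",(M@(atz(im,cv(uv),.075)[:2]-p[:2])).round(4))
for uv in[(260,335),(730,336)]: print("corner",(M@(atz(im,cv(uv),.075)[:2]-p[:2])).round(4))
print("L",np.round([wheelang(im,p,cv(u))[0]-.393 for u in[(360,95),(318,132),(339,113.5)]],3))
print("M",np.round([wheelang(im,p,cv(u))[0]+.393 for u in[(517,80),(474,116),(495.5,97)]],3),np.round(np.mean([wheelang(im,p,cv(u))[0]+1.178 for u in[(474,166),(515,166),(474,196),(514,196)]]),3))
print("R",np.round([wheelang(im,p,cv(u))[0]+.393 for u in[(674,74),(630,107),(652.5,90)]],3),np.round(np.mean([wheelang(im,p,cv(u))[0]+1.178 for u in[(627,158),(668,159),(622,190),(662,191)]]),3))
where();goal(-.038,0,.15);goal(-.038,0,.11)
E
```

```text
bar [0.0007 0.0865]
bar [0.0003 0.0387]
bar [0.0001 0.0236]
bar [-0.0001 -0.023 ]
bar [-0.0002 -0.0382]
corner [-0.0907  0.11  ]
corner [-0.0908 -0.1114]
L [-0.176 -0.502 -0.341]
M [0.748 0.417 0.587] 0.584
R [0.826 0.506 0.664] 0.665
local -0.1118 0.0037 tip z 0.2417 F [-1.3 -0.9 -0.8] t 4.2
goal -0.038 0 0.15 row dx dy dz spin [0.1475 0.0075 0.1834] 0.0002
goal -0.038 0 0.11 row dx dy dz spin [0.1475 0.0076 0.2634] 0.0002
```

```bash
python3 -m creep '[[0,0.147,0.007,0.08,0],[0,0.147,0.007,0.16,0],[0,0.147,0.007,0.22,0],[0,0.147,0.007,0.25,0],[0,0.147,0.007,0.26,0],[0,0.147,0.007,0.26,0],[0,0.147,0.007,0.26,0]]'; python3 -c "
from h import *
where();goal(.0060,.0,.1116)"
```

```text
clock: 4.9
position: [0.5429, -0.028, 0.1265]
ee_rot: [0.0, 0.992, -0.122, 0.001]
contact_force: [-0.2, -0.1, -0.4]
width: -0.0001
gripper_force: 0.0
local -0.038 0.0003 tip z 0.1125 F [-0.2 -0.1 -0.4] t 4.9
goal 0.006 0.0 0.1116 row dx dy dz spin [0.0879 0.0007 0.0018] 0.0002
```

Push the middle wheel, lift, then go on to the entry above the right wheel (its gap, finger centre about x = +0.012).

```bash
python3 -m creep '[[0,0.02,0,0.002,0],[0,0.04,0,0.002,0],[0,0.06,0,0.002,0],[0,0.075,0,0.002,0],[0,0.084,0,0.002,0],[0,0.088,0,0.002,0],[0,0.088,0,0.002,0]]'; python3 -c "
from h import *
where()"; python3 -m creep '[[0,-0.008,0,-0.02,0],[0,-0.008,0,-0.08,0],[0,-0.008,0,-0.08,0]]';python3 -c "
from h import *
where();goal(.014,-.062,.15);goal(.014,-.062,.1116)"
```

```text
clock: 5.6
position: [0.5849, -0.0389, 0.1247]
ee_rot: [0.0, 0.992, -0.123, 0.0]
contact_force: [-0.6, -0.1, -1.1]
width: -0.0005
gripper_force: 0.2
local 0.0054 -0.0 tip z 0.1107 F [-0.6 -0.1 -1.1] t 5.6
clock: 5.9
position: [0.5835, -0.0383, 0.1697]
ee_rot: [0.0, 0.992, -0.123, 0.005]
contact_force: [1.2, 0.3, 1.0]
width: -0.0004
gripper_force: 0.0
local 0.004 0.0003 tip z 0.1557 F [1.2 0.3 1. ] t 5.9
goal 0.014 -0.062 0.15 row dx dy dz spin [0.0198 0.1246 0.0115] 0.0002
goal 0.014 -0.062 0.1116 row dx dy dz spin [0.019  0.1246 0.0883] 0.0002
```

```bash
python3 -m creep '[[0,0.023,0.09,0,0],[0,0.023,0.125,0,0],[0,0.023,0.125,0,0],[0,0.023,0.125,0,0],[0,0.023,0.125,0.04,0],[0,0.023,0.125,0.07,0],[0,0.023,0.125,0.087,0],[0,0.023,0.125,0.087,0]]';python3 -c "
from h import *
where();goal(-.0062,-.062,.1116)"
```

```text
clock: 6.7
position: [0.5758, -0.1, 0.1203]
ee_rot: [-0.0, 0.993, -0.122, -0.001]
contact_force: [0.0, 0.3, 0.2]
width: 0.0001
gripper_force: 0.0
local 0.0116 -0.0615 tip z 0.1063 F [0.  0.3 0.2] t 6.7
goal -0.0062 -0.062 0.1116 row dx dy dz spin [-0.0356  0.0009 -0.0105] 0.0003
```

```bash
python3 -m creep '[[0,0,0,-0.006,0]]';python3 -c "
from h import *
where();goal(-.0062,-.062,.1116)"
```

```text
clock: 6.8
position: [0.5766, -0.1006, 0.1245]
ee_rot: [-0.0, 0.992, -0.122, -0.0]
contact_force: [0.3, -1.0, -0.3]
width: -0.0002
gripper_force: 0.0
local 0.0125 -0.0619 tip z 0.1105 F [ 0.3 -1.  -0.3] t 6.8
goal -0.0062 -0.062 0.1116 row dx dy dz spin [-0.0374  0.0001 -0.0022] 0.0003
```

```bash
python3 -m creep '[[0,-0.012,0,-0.002,0],[0,-0.022,0,-0.002,0],[0,-0.032,0,-0.002,0],[0,-0.037,0,-0.002,0],[0,-0.037,0,-0.002,0]]';python3 -c "
from h import *
where()"; python3 -m creep '[[0,-0.033,0,-0.02,0],[0,-0.033,0,-0.1,0],[0,-0.1,-0.03,-0.18,0],[0,-0.2,-0.125,-0.26,0],[0,-0.22,-0.125,-0.26,0],[0,-0.24,-0.125,-0.26,0],[0,-0.24,-0.125,-0.26,0],[0,-0.24,-0.125,-0.26,0]]'; python3 - <<'E'
from h import *
where();im=eyes.get_image('wrist');cv2.imwrite('pics/w4.png',cv2.resize(im['frame'][0:210,40:440,::-1],None,fx=2,fy=2,interpolation=cv2.INTER_CUBIC))
E
```

```text
clock: 7.3
position: [0.5581, -0.0966, 0.1258]
ee_rot: [0.0, 0.992, -0.123, 0.0]
contact_force: [0.7, 0.3, 2.1]
width: 0.0001
gripper_force: 0.4
local -0.0064 -0.0625 tip z 0.1118 F [0.7 0.3 2.1] t 7.3
clock: 8.1
position: [0.4574, -0.0074, 0.2547]
ee_rot: [0.0, 0.992, -0.123, -0.0]
contact_force: [0.8, -0.8, -0.3]
width: 0.0001
gripper_force: 0.0
local -0.1259 -0.0007 tip z 0.2407 F [ 0.8 -0.8 -0.3] t 8.1
```

View pics/w4.png

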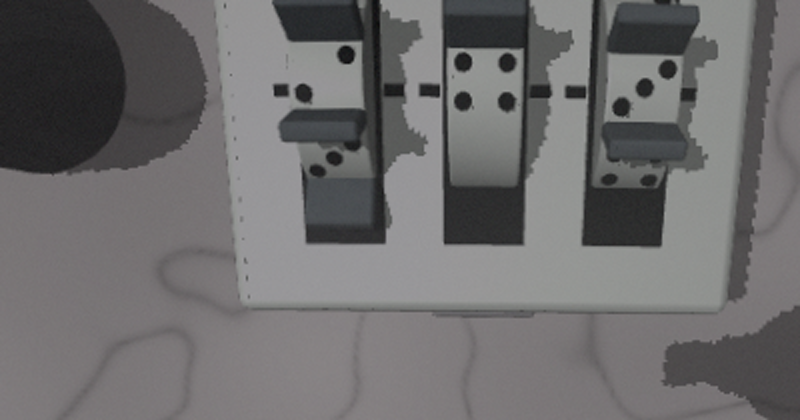

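The wheels now show 2, 4 and 3: dots of the 2 at (346,54) and (304,93), of the 4 around (485,82), of the 3 around (645,88). The bars are on row ~91. I measure the angles.

```bash
python3 - <<'E'
from h import *
im=eyes.get_image("wrist");p=np.load("p.npy");c,s=np.cos(p[2]),np.sin(p[2]);M=np.array([[c,s],[-s,c]])
cv=lambda a:np.array(a)/2.+[39.75,-.25]
for uv in[(281,90.5),(393,90),(429,90.5),(540,91.5),(575,92),(688,95)]: print("bar",(M@(atz(im,cv(uv),.075)[:2]-p[:2])).round(4))
w=lambda L:np.round(np.mean([wheelang(im,p,cv(u))[0] for u in L]),3)
print("err L",w([(346,54),(304,93)]),"M",w([(463,62),(507,62),(462,101),(506.5,101)]),"R",w([(668,69),(621.5,106),(645,87.5)]))
where();goal(.012,.062,.15);goal(.012,.062,.1116)
E
```

```text
bar [0.0009 0.0863]
bar [0.0006 0.0386]
bar [0.0003 0.0233]
bar [-0.0001 -0.0237]
bar [-0.0002 -0.0385]
bar [-0.0008 -0.0868]
err L 0.06 M -0.018 R -0.06
local -0.1253 -0.0008 tip z 0.2404 F [0.6 0.3 0.1] t 8.2
goal 0.012 0.062 0.15 row dx dy dz spin [ 0.2749 -0.1257  0.1804] 0.0
goal 0.012 0.062 0.1116 row dx dy dz spin [ 0.275  -0.1258  0.2572] 0.0
```

```bash
python3 - <<'E'
from h import *
p=np.load("p.npy");p[2]-=.0097;np.save("p.npy",p)
where();goal(.012,.062,.1116)
E
```

```text
local -0.1253 -0.002 tip z 0.2404 F [0.6 0.3 0.1] t 8.2
goal 0.012 0.062 0.1116 row dx dy dz spin [ 0.2762 -0.1255  0.2572] 0.0016
```

```bash
python3 -m creep '[[0,0.08,-0.04,0,0.0015],[0,0.17,-0.08,0,0.0015],[0,0.256,-0.1255,0,0.0015],[0,0.256,-0.1255,0.08,0.0015],[0,0.256,-0.1255,0.16,0.0015],[0,0.256,-0.1255,0.17,0.0015],[0,0.256,-0.1255,0.17,0.0015],[0,0.256,-0.1255,0.17,0.0015]]';python3 -c "
from h import *
where();goal(.002,.062,.1116)"
```

```text
clock: 9.0
position: [0.5982, 0.0223, 0.1718]
ee_rot: [0.0, 0.992, -0.128, 0.001]
contact_force: [0.9, 1.5, 0.8]
width: -0.0
gripper_force: 0.0
local 0.0028 0.0626 tip z 0.1578 F [0.9 1.5 0.8] t 9.0
goal 0.002 0.062 0.1116 row dx dy dz spin [-0.0018  0.0011  0.0924] 0.0001
```

```bash
python3 -m creep '[[0,-0.001,0.001,0.04,0],[0,-0.001,0.001,0.07,0],[0,-0.001,0.001,0.085,0],[0,-0.001,0.001,0.088,0],[0,-0.001,0.001,0.088,0],[0,-0.001,0.001,0.088,0]]';python3 -c "
from h import *
where();goal(-.0066,.062,.1116)"
```

```text
clock: 9.6
position: [0.5971, 0.0224, 0.1277]
ee_rot: [-0.0, 0.992, -0.127, 0.001]
contact_force: [1.1, 0.4, 0.7]
width: 0.0001
gripper_force: 0.0
local 0.0017 0.0624 tip z 0.1137 F [1.1 0.4 0.7] t 9.6
goal -0.0066 0.062 0.1116 row dx dy dz spin [-0.0166  0.0007  0.0041] 0.0002
```

```bash
python3 -m creep '[[0,-0.005,0,0.004,0],[0,-0.01,0,0.004,0],[0,-0.014,0,0.004,0],[0,-0.0165,0,0.004,0],[0,-0.0165,0,0.004,0],[0,-0.0165,0,0.004,0]]';python3 -c "
from h import *
where()"; python3 -m creep '[[0,0.008,0,0,0],[0,0.008,0,0,0],[0,0.008,0,-0.04,0],[0,0.008,0,-0.1,0],[0,0.008,0,-0.1,0],[0,0.008,0,-0.1,0]]';python3 -c "
from h import *
where();goal(-.05,-.062,.16);goal(-.05,-.062,.1116)"
```

```text
clock: 10.2
position: [0.5886, 0.0245, 0.1246]
ee_rot: [0.0, 0.992, -0.127, 0.0]
contact_force: [1.7, -0.3, 0.1]
width: -0.0002
gripper_force: 0.9
local -0.0071 0.0623 tip z 0.1106 F [ 1.7 -0.3  0.1] t 10.2
clock: 10.8
position: [0.5921, 0.0236, 0.1748]
ee_rot: [-0.0, 0.992, -0.127, 0.0]
contact_force: [0.2, 0.1, 0.0]
width: -0.0
gripper_force: 0.0
local -0.0035 0.0623 tip z 0.1608 F [0.2 0.1 0. ] t 10.8
goal -0.05 -0.062 0.16 row dx dy dz spin [-0.0934  0.2484  0.0015] 0.0002
goal -0.05 -0.062 0.1116 row dx dy dz spin [-0.0934  0.2485  0.0983] 0.0002
```

```bash
python3 -m creep '[[0,-0.0935,0.08,0,0],[0,-0.0935,0.16,0,0],[0,-0.0935,0.2485,0,0],[0,-0.0935,0.2485,0,0],[0,-0.0935,0.2485,0.04,0],[0,-0.0935,0.2485,0.08,0],[0,-0.0935,0.2485,0.098,0],[0,-0.0935,0.2485,0.098,0],[0,-0.0935,0.2485,0.098,0],[0,-0.0935,0.2485,0.098,0]]';python3 -c "
from h import *
where();goal(-.038,-.062,.1116)"
```

```text
clock: 11.8
position: [0.5162, -0.0848, 0.1261]
ee_rot: [0.0, 0.992, -0.127, 0.001]
contact_force: [0.2, -0.9, 0.3]
width: -0.0
gripper_force: 0.0
local -0.0494 -0.0618 tip z 0.1121 F [ 0.2 -0.9  0.3] t 11.8
goal -0.038 -0.062 0.1116 row dx dy dz spin [0.0227 0.0005 0.001 ] 0.0003
```

```bash
python3 -m creep '[[0,0.008,0,0,0],[0,0.014,0,0,0],[0,0.019,0,0,0],[0,0.0225,0,0,0],[0,0.0225,0,0,0],[0,0.0225,0,0,0]]';python3 -c "
from h import *
where()"; python3 -m creep '[[0,-0.02,0,0,0],[0,-0.04,0,-0.02,0],[0,-0.08,-0.06,-0.1,0],[0,-0.175,-0.125,-0.2,0],[0,-0.175,-0.125,-0.26,0],[0,-0.175,-0.125,-0.26,0],[0,-0.175,-0.125,-0.26,0],[0,-0.175,-0.125,-0.26,0]]'; python3 - <<'E'
from h import *
where();im=eyes.get_image('wrist');cv2.imwrite('pics/w5.png',cv2.resize(im['frame'][0:210,40:440,::-1],None,fx=2,fy=2,interpolation=cv2.INTER_CUBIC))
E
```

```text
clock: 12.4
position: [0.5251, -0.0873, 0.1258]
ee_rot: [-0.0, 0.992, -0.127, -0.001]
contact_force: [-4.5, 0.8, 6.3]
width: -0.0001
gripper_force: 3.4
local -0.04 -0.062 tip z 0.1118 F [-4.5  0.8  6.3] t 12.4
clock: 13.2
position: [0.4569, -0.0053, 0.2548]
ee_rot: [0.0, 0.992, -0.127, -0.0]
contact_force: [-1.0, -0.7, 0.1]
width: 0.0002
gripper_force: 0.0
local -0.1268 0.0 tip z 0.2408 F [-1.  -0.7  0.1] t 13.2
```

View pics/w5.png

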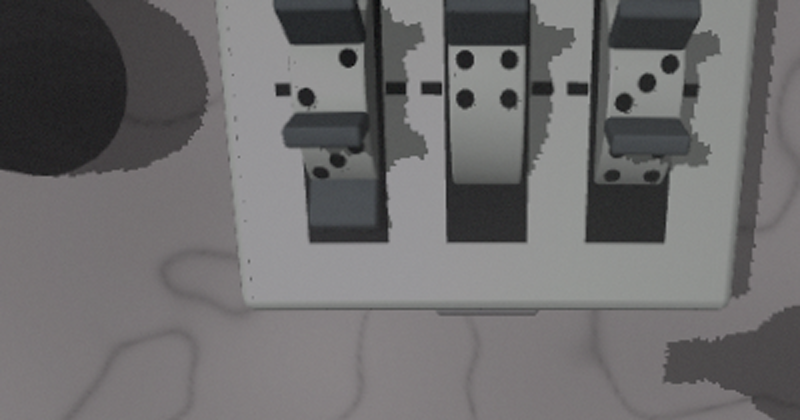

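It still reads 2-4-3: dots of the 2 at (348,58) and (306,97), 4 at centre (487,79), 3 at centre (647,83), bars on row ~89.

```bash
python3 - <<'E'
from h import *
im=eyes.get_image("wrist");p=np.load("p.npy");c,s=np.cos(p[2]),np.sin(p[2]);M=np.array([[c,s],[-s,c]])
cv=lambda a:np.array(a)/2.+[39.75,-.25]
for uv in[(283,89.5),(395.5,88),(431,88.5),(542,89),(577,89),(690,90.5)]: print("bar",(M@(atz(im,cv(uv),.075)[:2]-p[:2])).round(4))
w=lambda L:np.round(np.mean([wheelang(im,p,cv(u))[0] for u in L]),3)
print("err L",w([(348,58),(306,97)]),"M",w([(465,60),(509,60),(464.5,98.5),(508.5,98.5)]),"R",w([(670,64.5),(624,102.5),(647,83)]))
t=eyes.get_image("top");cv2.imwrite('pics/t5.png',cv2.resize(t['frame'][130:250,250:410,::-1],None,fx=5,fy=5,interpolation=cv2.INTER_CUBIC))
where()
E
```

```text
bar [-0.0005  0.086 ]
bar [-0.0004  0.0382]
bar [-0.0006  0.0232]
bar [-0.0007 -0.0237]
bar [-0.0006 -0.0385]
bar [-0.0006 -0.0866]
err L -0.016 M -0.039 R -0.062
local -0.1267 -0.0002 tip z 0.2398 F [-0.3  0.5  0.8] t 13.35
```

View pics/t5.png

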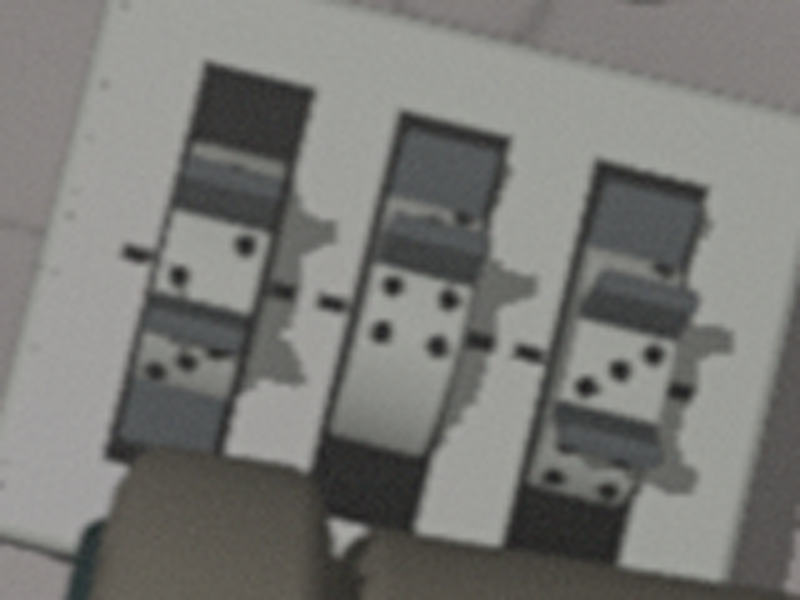

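```bash
python3 - <<'E'
from h import *
im=eyes.get_image("top");p=np.load("p.npy");c,s=np.cos(p[2]),np.sin(p[2]);M=np.array([[c,s],[-s,c]])
cv=lambda a:(np.array(a)+.5)/5.+[249.5,129.5]
W={"L":([(245,246),(179,275)],[(137,253),(284,292)]),"M":([(393,286),(449,300),(381,332),(438,346)],[(333,303),(481,341)]),"R":([(655,355),(586,386),(620,370)],[(529,353),(681,391)])}
for n,(d,b) in W.items():
    bx=np.mean([(M@(atz(im,cv(u),.075)[:2]-p[:2]))[0] for u in b]);a=np.mean([wheelang(im,p,cv(u))[0] for u in d]);print(n,round(bx,4),"err",round(a,3),"corrected",round(a-bx/.042,3))
where();goal(-.05,-.062,.1116)
E
```

```text
L 0.0012 err 0.026 corrected -0.004
M 0.0015 err 0.002 corrected -0.034
R 0.0017 err -0.012 corrected -0.052
local -0.1266 -0.0001 tip z 0.2399 F [-0.3 -0.3 -0.4] t 13.4
goal -0.05 -0.062 0.1116 row dx dy dz spin [0.1539 0.1237 0.2562] 0.0001
```

Both views agree: left about 0, middle −0.03, right −0.05. I nudge the right and middle wheels forward.

```bash
python3 -m creep '[[0,0.05,0.08,0,0],[0,0.154,0.124,0.06,0],[0,0.154,0.124,0.12,0],[0,0.154,0.124,0.2,0],[0,0.154,0.124,0.24,0],[0,0.154,0.124,0.256,0],[0,0.154,0.124,0.256,0],[0,0.154,0.124,0.256,0]]'; python3 -c "
from h import *
where();goal(-.0373,-.062,.1116)"
```

```text
clock: 14.2
position: [0.5172, -0.0849, 0.1281]
ee_rot: [0.0, 0.992, -0.127, 0.001]
contact_force: [-0.3, 0.0, 1.2]
width: 0.0002
gripper_force: 0.0
local -0.0484 -0.0617 tip z 0.1141 F [-0.3  0.   1.2] t 14.2
goal -0.0373 -0.062 0.1116 row dx dy dz spin [0.0221 0.0007 0.0051] 0.0002
```

```bash
python3 -m creep '[[0,0.008,0,0.002,0],[0,0.014,0,0.002,0],[0,0.019,0,0.002,0],[0,0.023,0,0.002,0],[0,0.025,0,0.002,0],[0,0.025,0,0.002,0],[0,0.025,0,0.002,0]]';python3 -c "
from h import *
where();goal(-.0373,-.062,.1116)"
```

```text
clock: 14.9
position: [0.5267, -0.0872, 0.1271]
ee_rot: [-0.0, 0.992, -0.127, -0.002]
contact_force: [-5.1, 1.2, 7.4]
width: 0.0001
gripper_force: 4.4
local -0.0385 -0.0615 tip z 0.1131 F [-5.1  1.2  7.4] t 14.9
goal -0.0373 -0.062 0.1116 row dx dy dz spin [0.0024 0.001  0.003 ] 0.0003
```

The fin bears on the rounded fingertip, so back off, go lower and push again.

```bash
python3 -m creep '[[0,-0.02,0,0,0],[0,-0.024,0,0.02,0],[0,-0.024,0,0.026,0],[0,-0.018,0,0.026,0],[0,-0.01,0,0.026,0],[0,-0.004,0,0.026,0],[0,0,0,0.026,0],[0,0,0,0.026,0],[0,0,0,0.026,0]]';python3 -c "
from h import *
where()"
```

```text
clock: 15.8
position: [0.5285, -0.0878, 0.1134]
ee_rot: [0.0, 0.992, -0.127, 0.0]
contact_force: [-1.9, 1.4, 1.0]
width: -0.0001
gripper_force: 0.8
local -0.0366 -0.0616 tip z 0.0994 F [-1.9  1.4  1. ] t 15.8
```

```bash
python3 -m creep '[[0,-0.02,0,0,0],[0,-0.04,0,-0.02,0],[0,-0.08,-0.06,-0.1,0],[0,-0.175,-0.125,-0.2,0],[0,-0.18,-0.125,-0.28,0],[0,-0.18,-0.125,-0.28,0],[0,-0.18,-0.125,-0.28,0],[0,-0.18,-0.125,-0.28,0]]' >/dev/null; python3 - <<'E'
from h import *
where();im=eyes.get_image('wrist');cv2.imwrite('pics/w6.png',cv2.resize(im['frame'][0:110,160:420,::-1],None,fx=3,fy=3,interpolation=cv2.INTER_CUBIC))
goal(-.035,0,.108)
E
```

```text
local -0.1274 0.0007 tip z 0.2394 F [ 0.1  0.5 -0.4] t 16.6
goal -0.035 0 0.108 row dx dy dz spin [0.1854 0.0011 0.2609] 0.0002
```

View pics/w6.png

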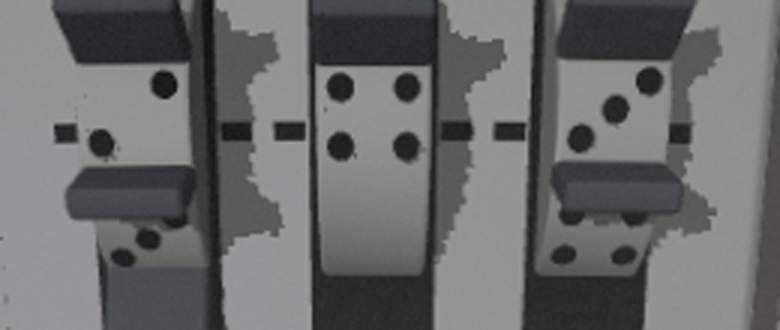

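The image shows 2-4-3: dots of the 2 at (164,84) and (101,143), the 4 on rows 87 and 146, the 3 at (649,81), (616,109) and (581,138), bars on row ~131.

```bash
python3 - <<'E'
from h import *
im=eyes.get_image("wrist");p=np.load("p.npy");c,s=np.cos(p[2]),np.sin(p[2]);M=np.array([[c,s],[-s,c]])
cv=lambda a:(np.array(a)+.5)/3.+[159.5,-.5]
W={"L":([(164,84),(101,143)],[(65,133),(237,131)]),"M":([(341,87),(407,87),(341,146),(407,146)],[(289,131),(456,131)]),"R":([(649,81),(616,109.5),(581,138.5)],[(509,131.5),(680,133)])}
for n,(d,b) in W.items():
    bx=np.mean([(M@(atz(im,cv(u),.075)[:2]-p[:2]))[0] for u in b]);a=np.mean([wheelang(im,p,cv(u))[0] for u in d]);print(n,round(bx,4),"err",round(a,3),"corrected",round(a-bx/.042,3))
E
```

```text
L -0.0008 err -0.018 corrected 0.0
M -0.0008 err -0.042 corrected -0.024
R -0.0006 err 0.01 corrected 0.024
```

```bash
python3 -c "
from rig import manip
print(manip.sign_off())"
```

```text
the job is handed in; nothing more can be done
None
```

The wheels stand at 2 - 4 - 3, each within about 0.025 rad of centre by the last wrist picture, with the arm clear; I handed the job in at about 17 s of the 38 s allowed.

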